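Tip the parts bin and fetch the wrist pin

ROBOT

A 7-joint arm with a two-finger parallel gripper is mounted at the origin on the work surface. World frame = base frame: x ahead of the robot, y to its left, z up, the work surface at z = 0. Lengths are in m, angles in rad, forces in N, time in s.
With the tool pointing down it reaches from about 0.4 to 0.875 m from the base axis. Payload 4.4 kg.
Tool frame: the origin (TCP) lies at the very end of the fingers, on their centre line; the grasp point (between the pads) lies 19 mm behind it; z points along the fingers, x is the direction in which the jaws open and shut, and the axes are right-handed (so a half turn about z gives the same grasp; the last joint's range is limited). The gripper opens to 85 mm and grips with 20 to 120 N. Pads are 22 mm wide; open, the fingers measure 114 mm over their backs; the gripper's body (76 mm by 85 mm) begins 54 mm behind the grasp point. The pads swing forward as they close: fully open they stand 13 mm farther back than shut.
Start: joints at [-1.331, 0.628, 0.038, 1.517, -0.027, 0.996, -0.02], TCP at [0.196, 0.62, 0.199] pointing down, gripper open.
Joint ranges: [-3.06, 3.06], [-0.37, 2.12], [-1.25, 1.32], [0.18, 2.47], [-1.1, 4.24], [0.23, 1.98], [-2.94, 2.94]. Speed limits (rad/s): [2.57, 2.57, 3.14, 3.14, 3.14, 3.14, 3.14].

INTERFACE

Orientations are given as a rotation vector (axis times angle).
In Python, from plant import r gives the robot as it stands. The module is installed in compiled form; this text tells all that it offers.
- The arm moves only by the tool apply_moves, never from a script. Its arguments are lists of equal length, an entry for each row: "travel": the shift along the tool's x, y, z each as a share of 0.025 m, from -1 to 1, a list of three; "turn": the turn, a rotation vector about the tool's x, y, z each as a share of 5 degrees, from -1 to 1, a list of three; "claw": the finger opening in mm, from 0 to 85.4. In form: {"travel": [[dx, dy, dz], ...], "turn": [[ax, ay, az], ...], "claw": [claw, ...]}. A call has 1 to 12 rows; each row shifts and turns the commanded pose from where the row before left it, along the tool's axes as they then stand; what a row does not reach is not made up. A row lasts 1/10 s, in which the tool goes at most 50 mm and 8.59 degrees, less where a joint would pass 70% of its speed; a pose out of reach is approached as far as the arm can. A call with a number of a shift or a turn outside -1 to 1 is refused whole. A call with a gripper value outside its range is refused whole. The fingers move at their own pace and stop on an object; "newtons" is the grip in N (left out, the last holds). Time passes only in rows, so rows that do not move let the fingers close. It gives the time, the measured TCP pose, the force and the opening at its end, in the units of the state.
- r.sense(): the state, without advancing time (a new reading comes with each control period).
- r.capture(name): name is "side" or "top"; returns the picture (400x640x3 uint8, red, green, blue); there is no depth.
- r.get_calibration(name): a dict with "mtx" (3x3 intrinsics, pixels), "dist" ([k1, k2, p1, p2, k3] as OpenCV has them; the pictures are not rectified), "view" (4x4, takes a point from world to camera coordinates). Camera axes: x right, y up, looking along -z (the intrinsics and any distortion apply to the point x, -y, -z); pixel columns grow to the right and rows downward; lengths in m; the calibration is good to about 2 mm. A picture is of the moment at which its call begins. get_calibration takes no time and is no camera call.
- r.close_job(): hands the job in, once; it reports no verdict.
The state is a dict: "time_s": time; "q": joint angles; "qd": joint speeds; "effort": joint torques, N m; "position": TCP position; "tool_rot": TCP orientation; "contact_force": force on the tool from outside, world axes, zero at the start; "ft_torque": the same for the moment, N m; "gripper_width": finger opening in m.
Only numpy, scipy, OpenCV 4.12 (cv2) and the standard library are available. Lean on these libraries where they do the work, as an engineer would, in place of code of your own. Each camera call takes 0.05 s, during which the arm holds its last target. There are 200 camera calls.

TASK

Tip the parts bin forward towards you on its hinge until its back row comes well out from under the wire shelf, then take the wrist pin (the plain smooth round bar, the one without a head) out of the back row. Set it down well inside the shallow kit tray without dropping it, standing or lying, and let go; the bin may stay tipped.

Things in the scene. Friction and masses are not known exactly. Their poses are not given: they have to be found in the camera images.
- bin (a joint): Tilt of the plastic parts bin (128 deep, 208 wide, 65 mm high) in a steel stand: 0 upright (start), 0.62 tipped fully to the robot, at the stop. Stiff hinge, stays where left; about 10 N at the tab. Front to back: 8 mm front wall, open space 80 mm deep (low nuts on its floor), partition, back row 32 mm deep of three cells, a steel part standing in each: wrist pin, hex-head bolt, valve, in any order.
- bin_tab (a point): Top edge, middle, of the pull tab: a plate 90 wide, 8 mm thick, standing up from the front wall to 90 mm above the bin's underside. Moves with the bin: x to the bin's back, y along the hinge, z up the wall. Hinge line: along y, at x +36, z -90 mm from here. Shut fingers put down behind the tab can draw it. Fixed wire shelf from 95 mm behind the upright tab, 65 mm above it, top 200 mm over the table.
- pin_mid (a point): Centre of the wrist pin: plain smooth round steel bar without head, 26 mm diameter, 110 mm long, 0.11 kg, dark bore on its end. z along its axis, up at the start. Stands in a back cell of the bin, its upper 49 mm above the cell walls, 35 mm or more from the next part. With the bin fully tipped it clears the wire shelf and leans towards the robot by 0.6 to 0.75 rad.
- tray: Fixed, empty, shallow aluminium kit tray: 170 mm (x) by 200 mm (y), 20 mm high, walls and floor 3 mm. Origin at the centre of its underside, z up.
There are look-alikes about, which are no part of the job. What is shaped like the part that bears pin_mid but orange is not meant.

How it is judged:
On the way, in this order (a step that is already met when the one before it is completed fails the run):
1. the bin is tipped forward by at least 0.45 rad (value of joint bin above 0.45 rad), for 0.2 s.
2. the wrist pin is out of the bin, over 0.2 m from the pull tab or over the tray ((distance between pin_mid and bin_tab above 0.2 m or horizontal distance between pin_mid and tray below 0.08 m)), for 0.05 s.
At the end, for the whole second after the job is handed in: The wrist pin has been let go and is at rest in the tray: its centre inside the tray's walls (within 75 mm of the tray's centre in the tray's x and 90 mm in its y) and no higher than standing on the tray's floor. It may stand or lie, also with an end on the tray's rim; the bin may be at any tilt (x of pin_mid in the frame of tray between -0.075 and 0.075 m and y of pin_mid in the frame of tray between -0.09 and 0.09 m and height (world z) of pin_mid below 0.066 m and linear speed of pin below 0.02 m/s and contact force between the fingers and pin below 0.1 N); the robot touches nothing.
It fails at once if the wrist pin is dropped: falls free of the fingers faster than 1.2 m/s (a drop of some 7 cm) (linear speed of pin above 1.2 m/s and contact force between the fingers and pin below 0.1 N).
It also fails if it takes over 53 s, if anything falls off the work surface, if the arm or the gripper's body presses on something with over 40 N, if the wrist force passes 120 N, or if a joint passes its speed limit or range.

## Working session

There is one attempt and no reset: what is moved stays moved. The work goes in short steps, Python scripts to look and compute and a tool call to move; the robot and the scene stay as the last step left them, time stands still between calls to the robot, and variables do not carry over. Pictures are saved under pics/ and viewed, about 8 in all and at most 12, crops included, and the job is handed in when it is done.

Besides the shell and the picture viewer there is one more tool, called after "Emit:" as a command line: name --argument value ..., lists and objects as JSON in quotes. apply_moves: Moves the arm, as the interface text tells. Its arguments: {"type":"object","properties":{"travel":{"type":"array","items":{"type":"array","items":{"type":"number"}}},"turn":{"type":"array","items":{"type":"array","items":{"type":"number"}}},"claw":{"type":"array","items":{"type":"number"}},"newtons":{"type":"number"}},"required":["travel","turn","claw"]}

```bash
mkdir -p pics; cat > h.py <<'E'
import numpy as np, cv2
from scipy.spatial.transform import Rotation as R
from plant import r
def save(name,fn):
    im=r.capture(name); cv2.imwrite('pics/'+fn,im[:,:,::-1]); return im
def ray(name,px):
    c=r.get_calibration(name); V=np.array(c['view']); K=np.array(c['mtx']); d=np.array(c['dist'])
    u=cv2.undistortPoints(np.array([[px]],float),K,d)[0,0]
    D=V[:3,:3].T@np.array([u[0],-u[1],-1]); o=-V[:3,:3].T@V[:3,3]
    return o,D/np.linalg.norm(D)
def atz(name,px,z):
    o,D=ray(name,px); return o+D*(z-o[2])/D[2]
def tri(p1,p2,n1='side',n2='top'):
    o1,d1=ray(n1,p1);o2,d2=ray(n2,p2)
    t=np.linalg.lstsq(np.c_[d1,-d2],o2-o1,rcond=None)[0]
    a=o1+d1*t[0];b=o2+d2*t[1]; return (a+b)/2,np.linalg.norm(a-b)
def proj(name,p):
    c=r.get_calibration(name); V=np.array(c['view']); K=np.array(c['mtx']); d=np.array(c['dist'])
    q=(V[:3,:3]@np.array(p).T).T+V[:3,3]; q=q*[1,-1,-1]
    return cv2.projectPoints(q.reshape(-1,1,3),np.zeros(3),np.zeros(3),K,d)[0].reshape(-1,2)
E
python3 - <<'E'
from h import *
save('side','s0.png');save('top','t0.png')
for n in('side','top'):
    c=r.get_calibration(n);V=np.array(c['view']);print(n,-V[:3,:3].T@V[:3,3],V[:3,:3].round(2).tolist())
s=r.sense();print(s['time_s'],s['position'],s['tool_rot'],R.from_rotvec(s['tool_rot']).as_matrix().round(3).tolist(),s['gripper_width'])
E
```

```text
side [0.47943552 0.42347204 0.66263628] [[-0.98, -0.19, 0.01], [0.15, -0.75, 0.64], [-0.12, 0.63, 0.77]]
top [ 0.5309006  -0.03219425  0.77288982] [[0.02, -1.0, -0.01], [1.0, 0.02, 0.08], [-0.08, -0.01, 1.0]]
0.1 [0.19545067 0.61926609 0.1981668 ] [ 2.53297295e+00  1.85661821e+00 -2.17597609e-03] [[0.301, 0.954, -0.0], [0.954, -0.301, -0.002], [-0.002, 0.0, -1.0]] 0.08516322210135364
```

View pics/s0.png

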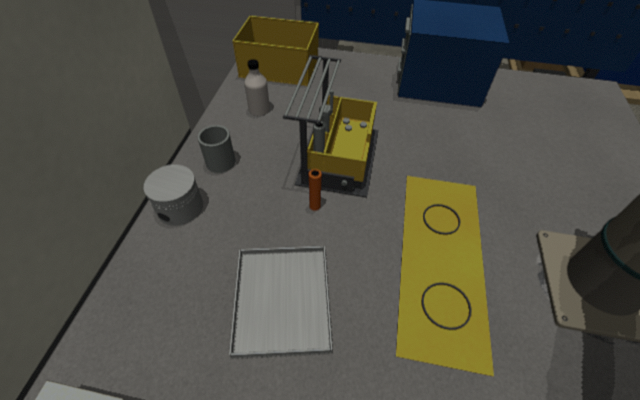

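View pics/t0.png

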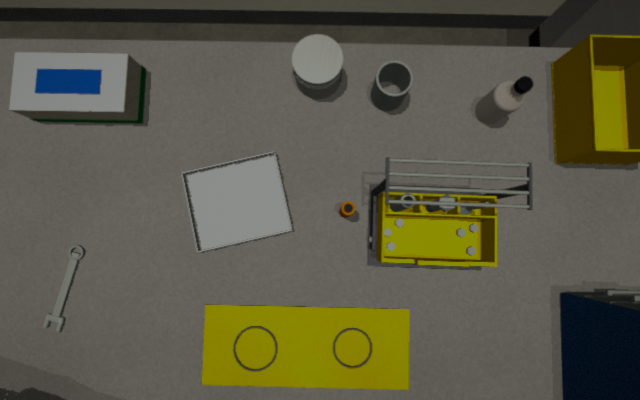

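The side view shows the tray near (283,300), the bin near (343,140), and the orange decoy at (315,190). In the top view the tray is near (238,202), the bin near (437,230), and three parts stand in the back row at about (405,200), (447,203) and (470,208). Next I'll enlarge both.

```bash
python3 - <<'E'
import cv2,numpy as np
t=cv2.imread('pics/t0.png')[150:275,365:540];s=cv2.imread('pics/s0.png')[50:200,280:390]
a=cv2.resize(t,None,fx=4.5,fy=4.5,interpolation=cv2.INTER_CUBIC)
cv2.imwrite('pics/c1.png',cv2.convertScaleAbs(a,alpha=1.6))
a=cv2.resize(s,None,fx=4,fy=4,interpolation=cv2.INTER_CUBIC)
cv2.imwrite('pics/c2.png',cv2.convertScaleAbs(a,alpha=1.8))
E
```

```text
(no output)
```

View pics/c1.png

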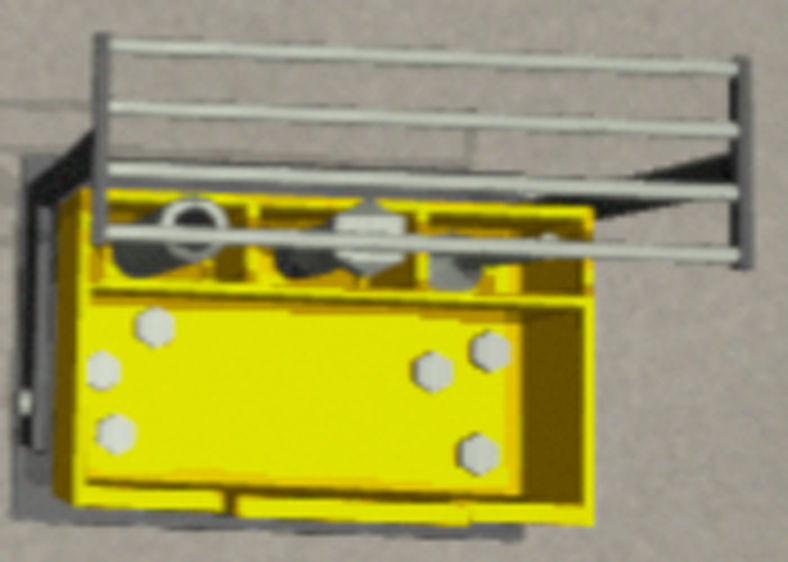

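View pics/c2.png

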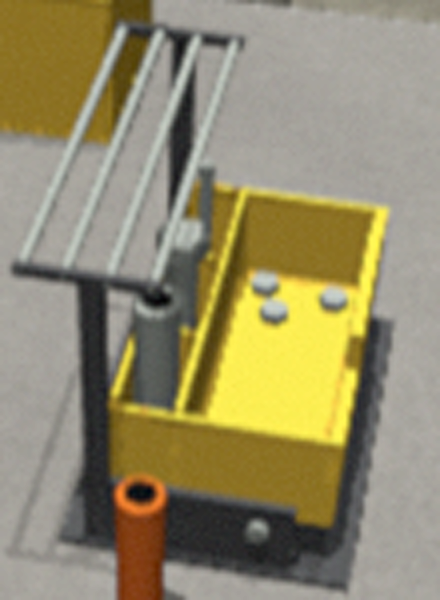

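In the top crop, the left cell holds a round bar with a ring-shaped end and dark bore (full-frame about (408,201)). The middle cell holds the hex head (447,203), and the right one the thin-stemmed valve with a low disc (468,207). The side crop agrees: plain cylinder, top at (320,126). So the wrist pin is the part at top (408,201); the orange one is a decoy.

```bash
python3 - <<'E'
from h import *
T=lambda x,y:(365+x/4.5,150+y/4.5)
S=lambda x,y:(280+x/4,50+y/4)
print('pin top tri',tri(S(157,300),T(195,226)))
print('bolt',tri(S(187,235),T(370,240)))
print('rim corners z.110')
for n,p in dict(FL=(78,497),FR=(592,517),BL=(80,193),BR=(592,210)).items(): print(n,atz('top',T(*p),.110).round(4))
print('FL side',tri(S(345,440),T(78,500)),'FRside',tri(S(387,208),T(592,517)))
print('tab',atz('top',T(238,505),.135).round(4),atz('top',T(470,520),.135).round(4))
for p in[(386,162),(386,207),(531,162),(531,207)]:print('shelf',atz('top',p,.2).round(4))
print('tray rim')
c=np.array([atz('top',p,.02) for p in[(183,174),(276,153),(292,232),(200,251)]]);print(c.round(4),c.mean(0))
c=np.array([atz('side',p,.02) for p in[(238,248),(326,247),(331,350),(231,355)]]);print(c.round(4),c.mean(0))
print('orange',atz('top',(348,209),.11))
E
```

```text
pin top tri (array([ 0.58944439, -0.17434478,  0.14965324]), np.float64(0.0002247934890055816))
bolt (array([ 0.58605164, -0.24358196,  0.14002526]), np.float64(0.00042039749999113463))
rim corners z.110
FL [ 0.4843 -0.1373  0.11  ]
FR [ 0.4807 -0.3408  0.11  ]
BL [ 0.6054 -0.1372  0.11  ]
BR [ 0.6029 -0.343   0.11  ]
FL side (array([ 0.48193549, -0.13851328,  0.10296791]), np.float64(0.0014585889786980207)) FRside (array([ 0.47911017, -0.3452518 ,  0.10062835]), np.float64(0.0018307276813641752))
tab [ 0.4844 -0.1943  0.135 ] [ 0.4805 -0.2826  0.135 ]
shelf [ 0.6443 -0.1276  0.2   ]
shelf [ 0.5733 -0.1281  0.2   ]
shelf [ 0.6492 -0.3563  0.2   ]
shelf [ 0.578  -0.3543  0.2   ]
tray rim
[[0.6463 0.2622 0.02  ]
 [0.6942 0.0707 0.02  ]
 [0.5315 0.0328 0.02  ]
 [0.4889 0.219  0.02  ]] [0.59020472 0.14620064 0.02      ]
[[0.7037 0.0736 0.02  ]
 [0.533  0.0365 0.02  ]
 [0.4894 0.2286 0.02  ]
 [0.6486 0.2685 0.02  ]] [0.59368284 0.15179887 0.02      ]
orange [ 0.57487853 -0.07474051  0.11      ]
```

Pin top triangulates to (0.589,-0.174,0.150), against 0.150 expected for underside 0.036 + floor + 110 mm. The rim is at z≈0.102, so the tab top is at about (0.483,-0.241,0.126) and the hinge at x≈0.519, z≈0.036. Tray centre is about (0.592,0.149). Bin yaw is about -1°. Next I'll move over the tab with the fingers shut.

Emit:
apply_moves --travel '[[0,0,0],[0,0,0],[0,0,0],[0,0,0],[-1,0.6,0],[-1,0.6,0],[-1,0.6,0],[-1,0.6,0],[-1,0.6,0],[-1,0.6,0],[-1,0.6,0],[-1,0.6,0]]' --turn '[[0,0,-0.82],[0,0,-0.82],[0,0,-0.82],[0,0,-0.82],[0,0,0],[0,0,0],[0,0,0],[0,0,0],[0,0,0],[0,0,0],[0,0,0],[0,0,0]]' --claw '[0,0,0,0,0,0,0,0,0,0,0,0]'

```text
time_s: 1.3
position: [0.3121, 0.4162, 0.1987]
tool_rot: [2.243, 2.199, -0.001]
contact_force: [1.0, -0.0, 0.8]
gripper_width: -0.0
```

Emit:
apply_moves --travel '[[-1,0.6,0],[-1,0.6,0],[-1,0.6,0],[-1,0.6,0],[-1,0.6,0],[-1,0.6,0],[-1,0.6,0],[-1,0.6,0],[-1,0.6,0],[-1,0.6,0],[-1,0.6,0],[-1,0.6,0]]' --turn '[[0,0,0],[0,0,0],[0,0,0],[0,0,0],[0,0,0],[0,0,0],[0,0,0],[0,0,0],[0,0,0],[0,0,0],[0,0,0],[0,0,0]]' --claw '[0,0,0,0,0,0,0,0,0,0,0,0]'

```text
time_s: 2.5
position: [0.486, 0.1129, 0.1988]
tool_rot: [-2.243, -2.199, 0.001]
contact_force: [0.0, -0.3, 0.6]
gripper_width: 0.0006
```

Emit:
apply_moves --travel '[[-1,0,0],[-1,0,0],[-1,0,0],[-1,0,0],[-1,0,0],[-1,0,0],[-1,0,0],[-1,0,0],[-1,0,0],[-1,0,0],[0,0,0],[0,0,0]]' --turn '[[0,0,0],[0,0,0],[0,0,0],[0,0,0],[0,0,0],[0,0,0],[0,0,0],[0,0,0],[0,0,0],[0,0,0],[0,0,0],[0,0,0]]' --claw '[0,0,0,0,0,0,0,0,0,0,0,0]'

```text
time_s: 3.7
position: [0.4805, -0.136, 0.1987]
tool_rot: [-2.244, -2.197, 0.0]
contact_force: [0.7, 1.1, -0.5]
gripper_width: 0.0001
```

Emit:
apply_moves --travel '[[-1,0.3,0],[-1,0.3,0],[-1,0.3,0],[-1,0.3,0],[-0.2,0.1,0.6],[0,0,1],[0,0,0.6],[0,0,0.6],[0,0,0.5],[0,0,0],[0,0,0]]' --turn '[[0,0,0],[0,0,0],[0,0,0],[0,0,0],[0,0,0],[0,0,0],[0,0,0],[0,0,0],[0,0,0],[0,0,0],[0,0,0]]' --claw '[0,0,0,0,0,0,0,0,0,0,0]'

```text
time_s: 4.8
position: [0.5114, -0.2406, 0.1163]
tool_rot: [-2.241, -2.2, -0.0]
contact_force: [-0.1, 0.4, 0.5]
gripper_width: -0.0002
```

```bash
python3 - <<'E'
from h import *
a=save('side','s1.png');b=save('top','t1.png')
A=cv2.resize(a[40:200,270:400],None,fx=3,fy=3);B=cv2.resize(b[150:310,365:540],None,fx=3,fy=3)
o=np.hstack([A,B]);print(o.shape);cv2.imwrite('pics/c3.png',cv2.convertScaleAbs(o[:,:,::-1],alpha=1.6))
E
```

```text
(480, 915, 3)
```

View pics/c3.png

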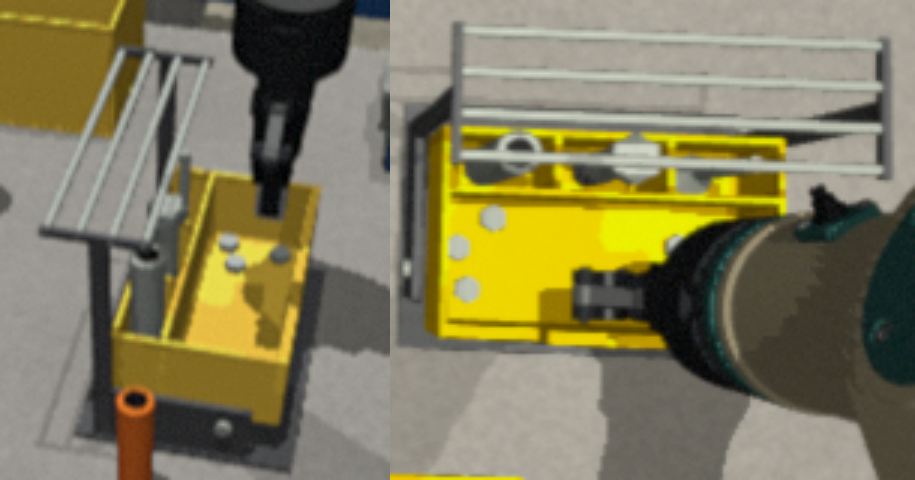

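The shut fingers stand inside the open space, right behind the tab and clear of the nuts and shelf. Next: lower a little and draw until contact.

Emit:
apply_moves --travel '[[0,0,0.3],[0,0,0.1],[0,-0.2,0],[0,-0.15,0],[0,-0.1,0],[0,-0.1,0],[0,0,0]]' --turn '[[0,0,0],[0,0,0],[0,0,0],[0,0,0],[0,0,0],[0,0,0],[0,0,0]]' --claw '[0,0,0,0,0,0,0]'

```text
time_s: 5.6
position: [0.4972, -0.2413, 0.1066]
tool_rot: [-2.243, -2.199, 0.0]
contact_force: [0.2, -0.1, -0.1]
gripper_width: 0.0002
```

Emit:
apply_moves --travel '[[0,-0.15,0],[0,-0.15,0],[0,-0.15,0],[0,0,0]]' --turn '[[0,0,0],[0,0,0],[0,0,0],[0,0,0]]' --claw '[0,0,0,0]'

```text
time_s: 6.0
position: [0.4855, -0.241, 0.1065]
tool_rot: [-2.243, -2.199, 0.001]
contact_force: [0.6, 0.1, -1.2]
gripper_width: 0.0002
```

Emit:
apply_moves --travel '[[0,-0.15,0],[0,-0.15,0],[0,-0.1,0]]' --turn '[[0,0,0],[0,0,0],[0,0,0]]' --claw '[0,0,0]'

```text
time_s: 6.3
position: [0.4758, -0.2408, 0.1065]
tool_rot: [-2.243, -2.199, 0.0]
contact_force: [0.9, 0.1, 0.1]
gripper_width: 0.0001
```

```bash
python3 - <<'E'
from h import *
a=save('side','s2.png');b=save('top','t2.png')
A=cv2.resize(a[80:200,270:400],None,fx=3,fy=3);B=cv2.resize(b[180:300,365:500],None,fx=3,fy=3)
o=np.hstack([A,B]);print(o.shape,r.sense()['contact_force']);cv2.imwrite('pics/c4.png',cv2.convertScaleAbs(o[:,:,::-1],alpha=1.6))
E
```

```text
(360, 795, 3) [-0.06025075  0.22591605  0.56733474]
```

View pics/c4.png

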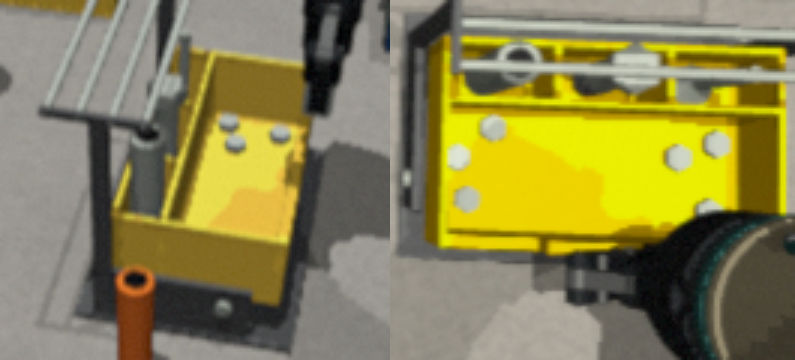

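```bash
python3 - <<'E'
from h import *
p=r.sense()['position'];print(p)
P=[p,p+[0,0,.05],[.483,-.196,.126],[.483,-.286,.126],[.483,-.196,.101],[.483,-.286,.101],[.48,-.138,.101],[.48,-.344,.101]]
q=proj('top',P);print(((q-[365,180])*3+[390,0]).round())
q=proj('side',P);print(((q-[270,80])*3).round())
E
```

```text
[ 0.47579292 -0.24080868  0.10649549]
[[615. 259.]
 [643. 267.]
 [548. 248.]
 [703. 251.]
 [537. 245.]
 [687. 248.]
 [441. 248.]
 [783. 255.]]
[[311. 143.]
 [320.  90.]
 [299. 161.]
 [311.  85.]
 [295. 187.]
 [307. 110.]
 [290. 243.]
 [318.  66.]]
```

```bash
python3 - <<'E'
from h import *
def aty(px,y):
    o,D=ray('side',px);return (o+D*(y-o[1])/D[1]).round(4)
print(aty((375.3,117.3),-.2408),aty((359.3,111.7),-.2406))
print(proj('side',[[.5114,-.2406,.1163]]),proj('top',[[.5114,-.2406,.1163]]))
a=cv2.imread('pics/s2.png')[70:170,340:420];b=cv2.imread('pics/t2.png')[240:300,400:490]
o=np.hstack([cv2.resize(a,(480,600),interpolation=2)[:480,:],cv2.resize(b,(0,0),fx=3.5,fy=8)[:480]]) if 0 else None
A=cv2.resize(a,None,fx=4.5,fy=4.5,interpolation=2);B=cv2.resize(b,None,fx=4.8,fy=4.8,interpolation=2)
B=cv2.copyMakeBorder(B,0,A.shape[0]-B.shape[0],0,0,0);o=np.hstack([A,B]);print(o.shape,A.shape)
cv2.imwrite('pics/c5.png',cv2.convertScaleAbs(o,alpha=2.2))
E
```

```text
[ 0.4763 -0.2408  0.1364] [ 0.5127 -0.2406  0.146 ]
[[358.62617861 122.32246102]] [[441.37546851 246.52186907]]
(450, 792, 3) (450, 360, 3)
```

View pics/c5.png

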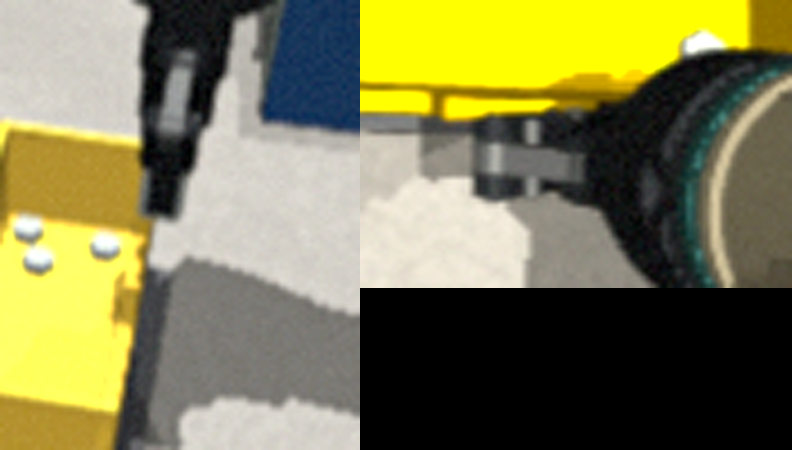

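The top crop (right) shows the fingers at about (430,272), now in front of the wall. The side crop shows the tip ending at (376,118), about 10 px higher than the reported TCP projects. So the fingers went over the tab without touching it. I'll check heights against known ones.

```bash
python3 - <<'E'
from h import *
S=[(238,248),(326,247),(331,350),(231,355)];T=[(276,153),(292,232),(200,251),(183,174)]
for s,t in zip(S,T):
    a=tri(s,t);print('tray',a[0].round(4),round(a[1],4))
print('shelf',tri((318.7,122.5),(386,206)))
for t in[(425,272),(432,272),(438,272)]:print('tip',t,tri((376,117.8),t))
s=r.sense();print(s['position'],s['q'])
E
```

```text
tray [0.6995 0.0721 0.0178] 0.0096
tray [0.5325 0.0334 0.015 ] 0.002
tray [0.4888 0.2241 0.0052] 0.0016
tray [0.6493 0.2661 0.011 ] 0.0033
shelf (array([ 0.57868903, -0.12841886,  0.19531001]), np.float64(0.007031289115888918))
tip (425, 272) (array([ 0.47324925, -0.19646839,  0.17077481]), np.float64(0.00331969675569016))
tip (432, 272) (array([ 0.47275149, -0.21107043,  0.1592639 ]), np.float64(0.004112019575023962))
tip (438, 272) (array([ 0.47230935, -0.2240358 ,  0.14904505]), np.float64(0.004816362463420736))
[ 0.47579292 -0.24080868  0.10649549] [ 0.39418629  0.59173662  0.03231763  1.93406402 -0.03102357  0.61677223
  1.99721272]
```

Tray rim and shelf heights triangulate about right, so the cameras hold. The visible fingertips end about 30 mm above the reported TCP. I'll go behind the tab again, deeper, to a height that is safe in either case, and pull until it touches.

Emit:
apply_moves --travel '[[0,0,-0.8],[0,0.4,0],[0,0.6,0],[0,0.6,0],[0,0,0.6],[0,0,0.6],[0,0,0.4],[0,0,0.3],[0,0,0],[0,-0.2,0],[0,-0.15,0],[0,0,0]]' --turn '[[0,0,0],[0,0,0],[0,0,0],[0,0,0],[0,0,0],[0,0,0],[0,0,0],[0,0,0],[0,0,0],[0,0,0],[0,0,0],[0,0,0]]' --claw '[0,0,0,0,0,0,0,0,0,0,0,0]'

```text
time_s: 7.6
position: [0.507, -0.2417, 0.0796]
tool_rot: [2.244, 2.199, -0.0]
contact_force: [1.4, -0.2, -0.0]
gripper_width: -0.0001
```

Emit:
apply_moves --travel '[[0,-0.12,0],[0,-0.12,0],[0,0,0]]' --turn '[[0,0,0],[0,0,0],[0,0,0]]' --claw '[0,0,0]'

```text
time_s: 7.9
position: [0.5011, -0.2414, 0.0791]
tool_rot: [-2.243, -2.199, 0.0]
contact_force: [0.6, 0.2, 0.1]
gripper_width: -0.0002
```

Emit:
apply_moves --travel '[[0,-0.12,0],[0,-0.12,0],[0,0,0]]' --turn '[[0,0,0],[0,0,0],[0,0,0]]' --claw '[0,0,0]'

```text
time_s: 8.2
position: [0.4985, -0.2413, 0.0793]
tool_rot: [2.239, 2.197, 0.005]
contact_force: [5.8, 0.6, -4.2]
gripper_width: -0.0001
```

Emit:
apply_moves --travel '[[0,-0.1,0],[0,-0.1,0],[0,0,0]]' --turn '[[0,0,0],[0,0,0],[0,0,0]]' --claw '[0,0,0]'

```text
time_s: 8.5
position: [0.497, -0.2413, 0.0795]
tool_rot: [2.234, 2.195, 0.01]
contact_force: [10.2, -0.2, -9.1]
gripper_width: 0.0
```

Contact at x≈0.499, as predicted. Next, drawing along the hinge arc while leaning the tool with the tab.

Emit:
apply_moves --travel '[[0,-0.13,0.035],[0,-0.13,0.035],[0,-0.13,0.035],[0,-0.13,0.035]]' --turn '[[-0.5,0,0],[-0.5,0,0],[-0.5,0,0],[-0.5,0,0]]' --claw '[0,0,0,0]'

```text
time_s: 8.9
position: [0.4858, -0.2417, 0.0767]
tool_rot: [2.137, 2.101, 0.195]
contact_force: [13.3, 0.6, -6.0]
gripper_width: -0.0005
```

Emit:
apply_moves --travel '[[0,-0.13,0.035],[0,-0.13,0.035],[0,-0.13,0.035],[0,-0.13,0.035],[0,0,0]]' --turn '[[-0.5,0,0],[-0.5,0,0],[-0.5,0,0],[-0.5,0,0],[0,0,0]]' --claw '[0,0,0,0,0]'

```text
time_s: 9.4
position: [0.4765, -0.2363, 0.0787]
tool_rot: [2.113, 2.062, 0.308]
contact_force: [8.5, -0.7, -0.7]
gripper_width: -0.0004
```

```bash
python3 - <<'E'
from h import *
a=save('side','s3.png');b=save('top','t3.png')
A=cv2.resize(a[60:190,270:400],None,fx=3,fy=3);B=cv2.resize(b[170:300,365:500],None,fx=3,fy=3)
o=np.hstack([A,B]);print(o.shape,r.sense()['q']);cv2.imwrite('pics/c6.png',cv2.convertScaleAbs(o[:,:,::-1],alpha=1.6))
E
```

```text
(390, 795, 3) [ 0.4751845   0.58422126  0.05662409  2.18706029 -0.90163538  0.23234063
  2.94112631]
```

View pics/c6.png

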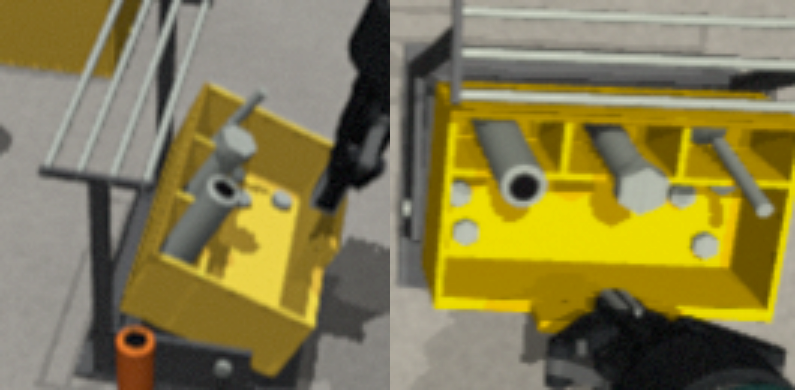

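The bin is already tipped well. The pin top is at side (344,123) / top (410,232), clear of the front shelf wire. But q6 and q7 are at their range limits, so I must stop leaning.

```bash
python3 - <<'E'
from h import *
p,e=tri((344,122.7),(410,231.7));print('pin top',p,e)
h=np.array([.519,.036]);a=p[[0,2]]-h;b=np.array([.589,.150])-h
print('tilt',np.arctan2(a[1],a[0])-np.arctan2(b[1],b[0]),np.linalg.norm(a),np.linalg.norm(b))
s=r.sense();print(R.from_rotvec(s['tool_rot']).as_matrix().round(3))
E
```

```text
pin top [ 0.53689353 -0.17344906  0.16556944] 0.0018364374563485874
tilt 0.4134436061825595 0.13079914903096743 0.13377593206552513
[[ 0.013  0.964  0.266]
 [ 1.    -0.019  0.021]
 [ 0.025  0.265 -0.964]]
```

Emit:
apply_moves --travel '[[0,0.2,0],[0,0,0],[0,0,0],[0,0,0]]' --turn '[[0.8,0,0],[0.8,0,0],[0.8,0,0],[0.7,0,0]]' --claw '[0,0,0,0]'

```text
time_s: 9.9
position: [0.4779, -0.2351, 0.0788]
tool_rot: [-2.216, -2.19, -0.018]
contact_force: [0.8, 0.6, 0.2]
gripper_width: 0.0
```

```bash
python3 - <<'E'
from h import *
s=r.sense();print(s['position'],s['q'],s['contact_force']);print(R.from_rotvec(s['tool_rot']).as_matrix().round(3))
E
```

```text
[ 0.47785976 -0.23508975  0.07877486] [ 0.08093675  0.70801418  0.52961223  1.94339395 -0.58870906  0.67246611
  2.5471392 ] [0.7691766  0.55405852 0.21406748]
[[ 0.012  1.    -0.01 ]
 [ 1.    -0.012  0.027]
 [ 0.026 -0.01  -1.   ]]
```

Emit:
apply_moves --travel '[[0,0.15,0.3],[0,0,0.4],[0,0,0.3],[0,-0.15,0.0],[0,-0.15,0.05],[0,-0.15,0.1],[0,0,0]]' --turn '[[0,0,0],[0,0,0],[0,0,0],[0,0,0],[0,0,0],[0,0,0],[0,0,0]]' --claw '[0,0,0,0,0,0,0]'

```text
time_s: 10.6
position: [0.4739, -0.2343, 0.0507]
tool_rot: [-2.222, -2.194, -0.03]
contact_force: [9.1, 2.2, -2.1]
gripper_width: 0.0001
```

Emit:
apply_moves --travel '[[0,-0.15,0.12],[0,-0.15,0.12],[0,0,0]]' --turn '[[0,0,0],[0,0,0],[0,0,0]]' --claw '[0,0,0]'

```text
time_s: 10.9
position: [0.469, -0.2344, 0.0452]
tool_rot: [-2.224, -2.197, -0.033]
contact_force: [12.8, 1.9, -1.0]
gripper_width: -0.0001
```

Emit:
apply_moves --travel '[[0,-0.15,0.12],[0,-0.15,0.1],[0,0,0]]' --turn '[[0,0,0],[0,0,0],[0,0,0]]' --claw '[0,0,0]'

```text
time_s: 11.2
position: [0.4638, -0.2349, 0.0406]
tool_rot: [-2.226, -2.2, -0.035]
contact_force: [16.9, 1.9, -0.0]
gripper_width: 0.0
```

Emit:
apply_moves --travel '[[0,-0.15,0.0],[0,-0.15,0.0],[0,0,0]]' --turn '[[0,0,0],[0,0,0],[0,0,0]]' --claw '[0,0,0]'

```text
time_s: 11.5
position: [0.4629, -0.2356, 0.042]
tool_rot: [-2.231, -2.209, -0.043]
contact_force: [27.3, 2.9, 0.7]
gripper_width: -0.0
```

The bin is at its stop: force rising, position as predicted for 0.62 rad. Backing off, rising, and measuring the pin.

Emit:
apply_moves --travel '[[0,0.5,0],[0,0,-1],[0,0,-1],[0,0,-1],[0,0,-1],[0,0,-1],[0,0,-1],[0,0,-1],[0,0,-0.5],[0,0,0]]' --turn '[[0,0,0],[0,0,0],[0,0,0],[0,0,0],[0,0,0],[0,0,0],[0,0,0],[0,0,0],[0,0,0],[0,0,0]]' --claw '[0,0,0,0,0,0,0,0,56,56]' --newtons 60

```text
time_s: 12.5
position: [0.4614, -0.2398, 0.227]
tool_rot: [-2.221, -2.19, -0.025]
contact_force: [1.4, 0.2, -0.7]
gripper_width: 0.0284
```

```bash
python3 - <<'E'
from h import *
a=save('side','s4.png');b=save('top','t4.png')
A=cv2.resize(a[30:180,290:420],None,fx=3,fy=3,interpolation=2);B=cv2.resize(b[170:320,365:500],None,fx=3,fy=3,interpolation=2)
o=np.hstack([A,B]);s=r.sense();print(o.shape,s['q'],s['position'],s['gripper_width']);print(R.from_rotvec(s['tool_rot']).as_matrix().round(3))
cv2.imwrite('pics/c7.png',cv2.convertScaleAbs(o[:,:,::-1],alpha=1.6))
E
```

```text
(450, 795, 3) [-0.022146    0.4992785   0.69423958  1.84100985 -0.40439401  0.96809746
  2.41213281] [ 0.46043769 -0.23859845  0.22491793] 0.04284788532269364
[[ 0.014  1.    -0.008]
 [ 0.999 -0.013  0.029]
 [ 0.029 -0.009 -1.   ]]
```

View pics/c7.png

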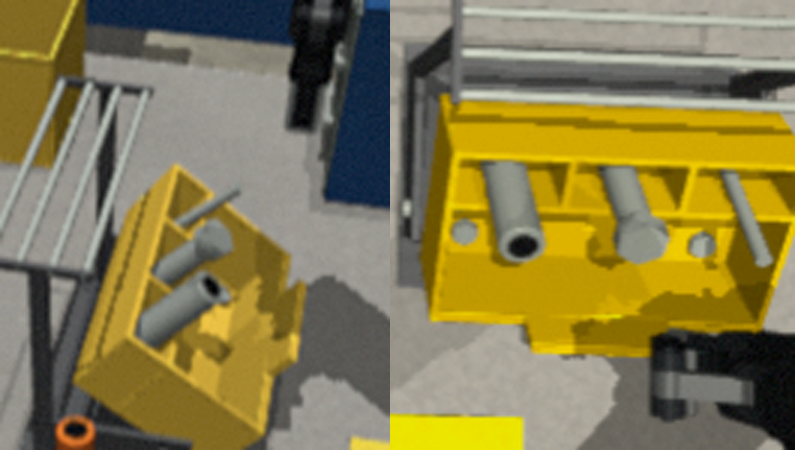

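The bin is fully tipped: the pin's bored end is at side (360,125) / top (409,252), clear of the wires. The gripper is clear at top (450,295).

```bash
python3 - <<'E'
from h import *
p,e=tri((360.3,125),(409,251.7));print('pin top',p,e)
h=np.array([.519,.036]);a=p[[0,2]]-h;b=np.array([.589,.150])-h
print('tilt',np.arctan2(a[1],a[0])-np.arctan2(b[1],b[0]),np.linalg.norm(a),np.linalg.norm(b))
for lean in(.62,.68):
  ax=np.array([-np.sin(lean),0,np.cos(lean)])
  for d in(0,.02,.049,.055): print(lean,d,(p-ax*d).round(4),((proj('side',[p-ax*d])-[290,30])*3).round(),((proj('top',[p-ax*d])-[365,170])*3+[390,0]).round())
o,D=ray('side',(391,73.3));print('tip',o+D*(-.239-o[1])/D[1])
E
```

```text
pin top [ 0.50372591 -0.1716638   0.16676841] 0.0006686655498453909
tilt 0.6669512426011035 0.131657419177137 0.13377593206552513
0.62 0 [ 0.5037 -0.1717  0.1668] [[211. 285.]] [[522. 244.]]
0.62 0.02 [ 0.5153 -0.1717  0.1505] [[192. 301.]] [[515. 222.]]
0.62 0.049 [ 0.5322 -0.1717  0.1269] [[166. 323.]] [[506. 192.]]
0.62 0.055 [ 0.5357 -0.1717  0.122 ] [[161. 328.]] [[504. 186.]]
0.68 0 [ 0.5037 -0.1717  0.1668] [[211. 285.]] [[522. 244.]]
0.68 0.02 [ 0.5163 -0.1717  0.1512] [[191. 300.]] [[516. 220.]]
0.68 0.049 [ 0.5345 -0.1717  0.1287] [[163. 321.]] [[507. 188.]]
0.68 0.055 [ 0.5383 -0.1717  0.124 ] [[157. 325.]] [[505. 181.]]
tip [ 0.45965848 -0.239       0.25001134]
```

Emit:
apply_moves --travel '[[0.9,0.73,0],[0.9,0.73,0],[0.88,0.74,0],[0,0,0],[0,0,1],[0,0,1],[0,0,0]]' --turn '[[0,0,0],[0,0,0],[0,0,0],[0,0,0],[0,0,0],[0,0,0],[0,0,0]]' --claw '[56,56,56,56,56,56,56]'

```text
time_s: 13.3
position: [0.5133, -0.1702, 0.1733]
tool_rot: [-2.213, -2.183, -0.016]
contact_force: [-0.4, 0.5, -0.1]
gripper_width: 0.0561
```

Emit:
apply_moves --travel '[[0,0,0.6],[0,0,0.6],[0,0,0.5],[0,0,0.4],[0,0,0]]' --turn '[[0,0,0],[0,0,0],[0,0,0],[0,0,0],[0,0,0]]' --claw '[56,56,56,56,56]'

```text
time_s: 13.8
position: [0.5154, -0.1697, 0.1236]
tool_rot: [-2.217, -2.187, -0.02]
contact_force: [0.7, 0.2, 0.5]
gripper_width: 0.056
```

```bash
python3 - <<'E'
from h import *
a=save('side','s5.png');b=save('top','t5.png')
A=cv2.resize(a[50:180,290:420],None,fx=3,fy=3,interpolation=2);B=cv2.resize(b[180:310,365:500],None,fx=3,fy=3,interpolation=2)
o=np.hstack([A,B]);s=r.sense();print(o.shape,s['q'],s['position'],s['gripper_width'],s['contact_force'])
cv2.imwrite('pics/c8.png',cv2.convertScaleAbs(o[:,:,::-1],alpha=1.8))
E
```

```text
(390, 795, 3) [-0.09248515  0.65625595  0.59200192  1.88594229 -0.53886849  0.78167044
  2.36239803] [ 0.51641825 -0.17022686  0.12483898] 0.05592734001086074 [-0.93268927  0.12168957 -0.07378615]
```

View pics/c8.png

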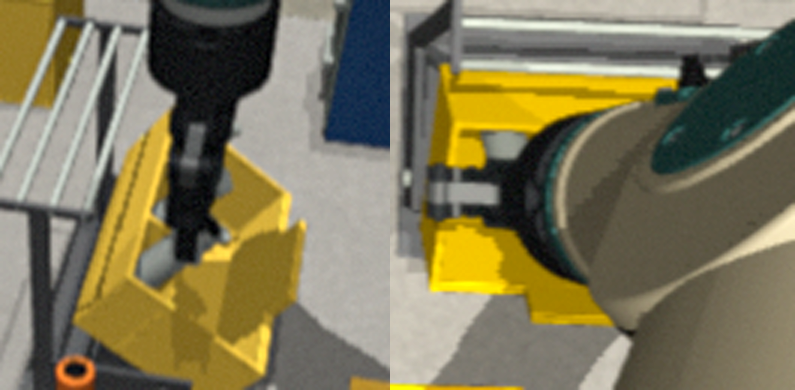

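The near finger stands beside the pin, with its tip at side (352.7,136.7) and the pin's bored end just visible to its right. Checking the tip height.

```bash
python3 - <<'E'
from h import *
o,D=ray('side',(352.7,136.7))
for y in(-.142,-.135,-.128):print(y,o+D*(y-o[1])/D[1])
E
```

```text
-0.142 [ 0.51501162 -0.142       0.15905303]
-0.135 [ 0.51457122 -0.135       0.16528691]
-0.128 [ 0.51413082 -0.128       0.17152079]
```

Emit:
apply_moves --travel '[[0,0,0.4],[0,0,0.35],[0,0,0.3],[0,0,0]]' --turn '[[0,0,0],[0,0,0],[0,0,0],[0,0,0]]' --claw '[56,56,56,56]'

```text
time_s: 14.3
position: [0.5153, -0.1687, 0.0972]
tool_rot: [-2.217, -2.188, -0.021]
contact_force: [-0.1, -0.1, -0.2]
gripper_width: 0.056
```

Emit:
apply_moves --travel '[[0,0,0],[0,0,0],[0,0,0],[0,0,0],[0,0,0],[0,0,0],[0,0,0]]' --turn '[[0,0,0],[0,0,0],[0,0,0],[0,0,0],[0,0,0],[0,0,0],[0,0,0]]' --claw '[10,10,10,10,10,10,10]' --newtons 70

```text
time_s: 15.0
position: [0.5163, -0.1695, 0.0987]
tool_rot: [-2.219, -2.19, -0.022]
contact_force: [-0.1, 0.1, 4.3]
gripper_width: 0.0235
```

Emit:
apply_moves --travel '[[0,-0.12,-0.16],[0,-0.18,-0.24],[0,-0.24,-0.32],[0,-0.24,-0.32],[0,0,0]]' --turn '[[0,0,0],[0,0,0],[0,0,0],[0,0,0],[0,0,0]]' --claw '[10,10,10,10,10]'

```text
time_s: 15.5
position: [0.4961, -0.17, 0.1258]
tool_rot: [-2.22, -2.189, -0.023]
contact_force: [0.7, 0.2, -1.1]
gripper_width: 0.0232
```

```bash
python3 - <<'E'
from h import *
a=save('side','s6.png');b=save('top','t6.png')
A=cv2.resize(a[50:180,290:420],None,fx=4.5,fy=4.5,interpolation=2)
s=r.sense();print(s['q'],s['position'],s['gripper_width'],s['contact_force'])
cv2.imwrite('pics/c9.png',cv2.convertScaleAbs(A[:,:,::-1],alpha=1.9))
E
```

```text
[-0.08948351  0.6329068   0.59123801  1.93618446 -0.53961106  0.75243688
  2.38273951] [ 0.49685674 -0.16957887  0.12493792] 0.02347473604322852 [-0.32604814 -0.21319863 -1.55407751]
```

View pics/c9.png

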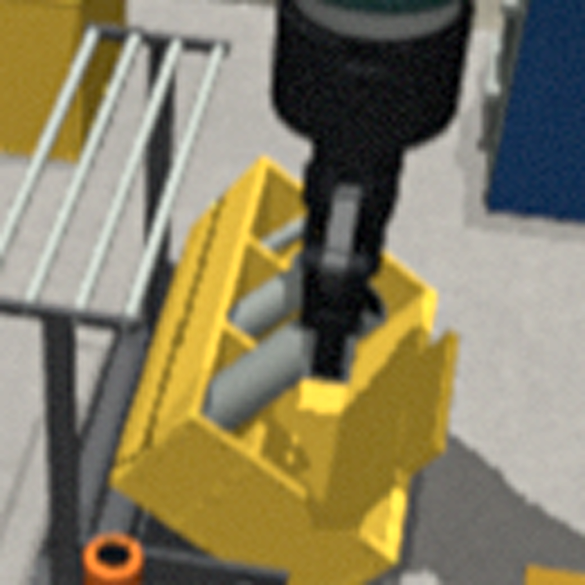

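The pin has come up with the gripper: about 1.3 N of weight, width steady. Continuing out along its axis, then lifting and going over to the tray.

Emit:
apply_moves --travel '[[0,-0.3,-0.4],[0,-0.45,-0.6],[0,-0.45,-0.6],[0,-0.12,-0.8],[0,0,-1],[0,0,-1],[0,0,0]]' --turn '[[0,0,0],[0,0,0],[0,0,0],[0,0,0],[0,0,0],[0,0,0],[0,0,0]]' --claw '[10,10,10,10,10,10,10]'

```text
time_s: 16.3
position: [0.4661, -0.1737, 0.2378]
tool_rot: [-2.222, -2.193, -0.027]
contact_force: [-0.5, -0.5, -1.0]
gripper_width: 0.0233
```

Emit:
apply_moves --travel '[[0.5,0.1,0],[0.8,0.3,0],[0.8,0.3,0],[0.8,0.3,0],[0.8,0.3,0],[0.8,0.4,0],[0.8,0.4,0],[0.8,0.4,0],[0.8,0.4,0],[0.8,0.4,0],[0.8,0.4,0],[0.8,0.4,0]]' --turn '[[0,0,0],[0,0,0],[0,0,0],[0,0,0],[0,0,0],[0,0,0],[0,0,0],[0,0,0],[0,0,0],[0,0,0],[0,0,0],[0,0,0]]' --claw '[10,10,10,10,10,10,10,10,10,10,10,10]'

```text
time_s: 17.5
position: [0.569, 0.0611, 0.2386]
tool_rot: [-2.215, -2.188, -0.018]
contact_force: [-0.2, -0.2, -0.6]
gripper_width: 0.0235
```

Emit:
apply_moves --travel '[[0.8,0.6,0],[0.8,0.5,0],[0.8,0.4,0],[0.8,0.2,0],[0.6,0,0],[0,0,0],[0,0,0]]' --turn '[[0,0,0],[0,0,0],[0,0,0],[0,0,0],[0,0,0],[0,0,0],[0,0,0]]' --claw '[10,10,10,10,10,10,10]'

```text
time_s: 18.2
position: [0.6129, 0.1528, 0.2419]
tool_rot: [-2.218, -2.189, -0.019]
contact_force: [0.1, -1.1, -1.0]
gripper_width: 0.0235
```

```bash
python3 - <<'E'
from h import *
s=r.sense();print(s['time_s'],s['q'],s['position'],s['gripper_width'],s['contact_force']);print(R.from_rotvec(s['tool_rot']).as_matrix().round(3))
E
```

```text
18.2 [-0.65883754  0.64486713  0.6807342   1.52762714 -0.46091521  1.13608138
  1.68251506] [0.61292652 0.15275725 0.24194286] 0.023481058338235283 [ 0.10661576 -1.07122067 -0.96223755]
[[ 0.013  1.    -0.009]
 [ 1.    -0.013  0.027]
 [ 0.026 -0.009 -1.   ]]
```

Emit:
apply_moves --travel '[[0,0,0],[0,0,0],[0,0,0],[0,0,0],[0,0,0],[0,0,0],[0,0,0],[0,0,0],[0,0,0]]' --turn '[[0.8,0,0],[1,0,0],[1,0,0],[1,0,0],[1,0,0],[1,0,0],[1,0,0],[0,0,0],[0,0,0]]' --claw '[10,10,10,10,10,10,10,10,10]'

```text
time_s: 19.1
position: [0.6135, 0.1514, 0.2424]
tool_rot: [-1.874, -1.86, 0.551]
contact_force: [0.2, 0.3, -0.9]
gripper_width: 0.0232
```

```bash
python3 - <<'E'
from h import *
a=save('side','s7.png');b=save('top','t7.png')
A=cv2.resize(a[130:370,190:380],None,fx=2.4,fy=2.4,interpolation=2);B=cv2.resize(b[110:280,170:310],None,fx=2.4,fy=2.4,interpolation=2)
B=cv2.copyMakeBorder(B,0,A.shape[0]-B.shape[0],0,0,0)
o=np.hstack([A,B]);print(o.shape,A.shape);cv2.imwrite('pics/c10.png',cv2.convertScaleAbs(o[:,:,::-1],alpha=1.6))
s=r.sense();print(s['time_s'],s['q'],s['position'],s['gripper_width'],s['contact_force']);print(R.from_rotvec(s['tool_rot']).as_matrix().round(3))
E
```

```text
(576, 792, 3) (576, 456, 3)
19.2 [-0.3562744   1.02783386  0.49322062  0.80865758 -0.45865972  1.98108371
  1.56142547] [0.6133446  0.15269441 0.24428798] 0.023147225171063674 [-0.01821084 -0.22174995 -1.08673562]
[[ 0.014  0.825 -0.565]
 [ 1.     0.004  0.03 ]
 [ 0.027 -0.565 -0.825]]
```

View pics/c10.png

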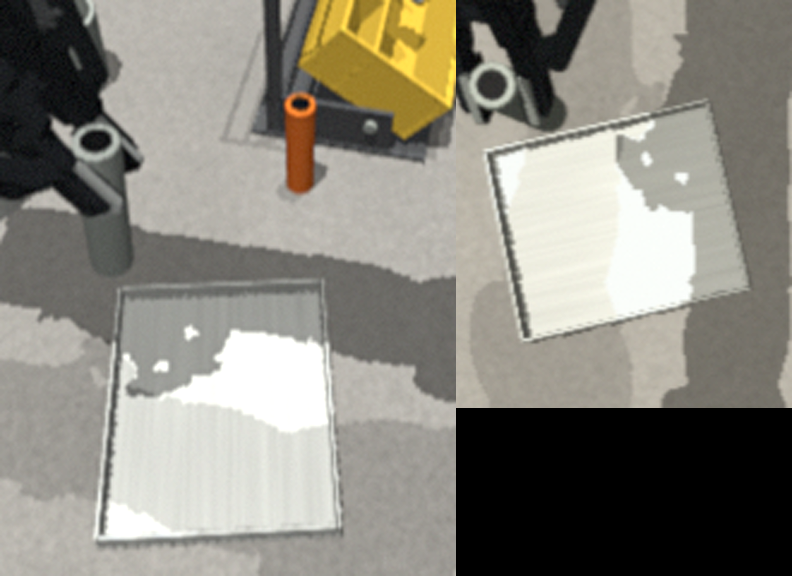

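The pin is gripped near its bored end and hangs nearly upright, but off past the tray's far edge: side top end (230,190), bottom (236,239); top view (185,146).

```bash
python3 - <<'E'
from h import *
p,e=tri((230.4,189.6),(185,146.3));print('top end',p.round(4),e)
t=r.sense()['position'];print('rel tcp',(p-t).round(4))
# bottom: solve direction of axis so that the bottom projects to side px & top view length .11
from scipy.optimize import least_squares
f=lambda a:(proj('side',[p+.11*np.array([np.sin(a[0]),np.sin(a[1]),-np.sqrt(max(0,1-np.sin(a[0])**2-np.sin(a[1])**2))])])[0]-[235.8,238.5])
s=least_squares(f,[0,0]);print('axis tilt (bottom offs x,y)',s.x,s.cost)
b=p+.11*np.array([np.sin(s.x[0]),np.sin(s.x[1]),-np.cos(s.x[0])*np.cos(s.x[1])]);print(b,proj('top',[b]))
q=proj('side',[p-[0,0,.11]]);print('if vertical side px',q)
E
```

```text
top end [0.64   0.1505 0.305 ] 0.002195892612766037
rel tcp [ 0.0267 -0.0022  0.0607]
axis tilt (bottom offs x,y) [0.09911418 0.03638949] 9.768234014775524e-21
[0.65088193 0.1544681  0.19558961] [[208.44042113 154.92378804]]
if vertical side px [[243.82529948 237.71914265]]
```

The pin centre is at about (0.645,0.152,0.25), with a lean of about 0.1 rad left. The tray centre is at (0.592,0.149). q6 is at its limit, so moving inward and down will relieve it.

Emit:
apply_moves --travel '[[0,-0.9,0.6],[-0.1,-0.9,0.6],[0,0.56,0.82],[0,0.56,0.82],[0,0.56,0.82],[0,0.56,0.82],[0,0,0]]' --turn '[[-0.1,0,0],[0,0,0],[0,0,0],[0,0,0],[0,0,0],[0,0,0],[0,0,0]]' --claw '[10,10,10,10,10,10,10]'

```text
time_s: 19.9
position: [0.5581, 0.1548, 0.1429]
tool_rot: [-1.875, -1.867, 0.546]
contact_force: [-0.2, -1.1, -1.3]
gripper_width: 0.0235
```

```bash
python3 - <<'E'
from h import *
s=r.sense();print(s['time_s'],s['q'],s['position'],s['gripper_width'],s['contact_force']);print(R.from_rotvec(s['tool_rot']).as_matrix().round(3))
E
```

```text
19.9 [-0.42758316  1.00884324  0.4860255   1.16229019 -0.44994598  1.67268682
  1.64419596] [0.5581434  0.15478198 0.1429332 ] 0.023463337920541557 [-0.16608154 -1.12252212 -1.25742441]
[[ 0.013  0.827 -0.561]
 [ 1.     0.005  0.03 ]
 [ 0.027 -0.562 -0.827]]
```

Emit:
apply_moves --travel '[[0,0,0],[0,0,0],[0,0.64,0.77],[0,0.64,0.77],[0,0.38,0.46],[0,0,0]]' --turn '[[0.5,0,0],[0.6,0,0],[0,0,0],[0,0,0],[0,0,0],[0,0,0]]' --claw '[10,10,10,10,10,10]'

```text
time_s: 20.5
position: [0.5599, 0.1561, 0.0787]
tool_rot: [-1.815, -1.809, 0.622]
contact_force: [-0.7, 0.0, 0.1]
gripper_width: 0.0232
```

```bash
python3 - <<'E'
from h import *
a=save('side','s8.png');b=save('top','t8.png')
A=cv2.resize(a[170:370,190:380],None,fx=2.7,fy=2.7,interpolation=2);B=cv2.resize(b[110:280,170:275],None,fx=2.7,fy=2.7,interpolation=2)
B=cv2.copyMakeBorder(B,0,A.shape[0]-B.shape[0],0,0,0)
o=np.hstack([A,B]);cv2.imwrite('pics/c11.png',cv2.convertScaleAbs(o[:,:,::-1],alpha=1.6))
s=r.sense();print(o.shape,s['time_s'],s['q'],s['position'],s['gripper_width'],s['contact_force']);print(R.from_rotvec(s['tool_rot']).as_matrix().round(3))
E
```

```text
(540, 797, 3) 20.6 [-0.39318187  1.1449628   0.4568327   1.06873288 -0.46979134  1.71402943
  1.63970793] [0.56125216 0.15600163 0.08049876] 0.02326495315369194 [ 0.58727495  1.13729687 -1.64994813]
[[ 0.013  0.773 -0.634]
 [ 1.     0.008  0.029]
 [ 0.028 -0.634 -0.773]]
```

No more views, so I'll lower in small steps by force. The bottom is expected at about 28 mm.

Emit:
apply_moves --travel '[[0,0.2,0.25],[0,0.13,0.15],[0,0.06,0.08],[0,0,0]]' --turn '[[0,0,0],[0,0,0],[0,0,0],[0,0,0]]' --claw '[10,10,10,10]'

```text
time_s: 21.0
position: [0.5605, 0.1563, 0.0631]
tool_rot: [-1.816, -1.809, 0.621]
contact_force: [0.3, -0.1, -1.0]
gripper_width: 0.0236
```

Emit:
apply_moves --travel '[[0,0.05,0.06],[0,0.05,0.06],[0,0,0]]' --turn '[[0,0,0],[0,0,0],[0,0,0]]' --claw '[10,10,10]'

```text
time_s: 21.3
position: [0.5607, 0.1564, 0.0592]
tool_rot: [-1.816, -1.81, 0.621]
contact_force: [-0.3, 0.1, -1.1]
gripper_width: 0.0234
```

Emit:
apply_moves --travel '[[0,0.05,0.06],[0,0.05,0.06],[0,0,0]]' --turn '[[0,0,0],[0,0,0],[0,0,0]]' --claw '[10,10,10]'

```text
time_s: 21.6
position: [0.5606, 0.1565, 0.0553]
tool_rot: [-1.816, -1.81, 0.621]
contact_force: [-0.3, 0.3, -1.2]
gripper_width: 0.0233
```

Emit:
apply_moves --travel '[[0,0.04,0.05],[0,0.04,0.05],[0,0,0]]' --turn '[[0,0,0],[0,0,0],[0,0,0]]' --claw '[10,10,10]'

```text
time_s: 21.9
position: [0.5607, 0.1566, 0.0522]
tool_rot: [-1.816, -1.81, 0.621]
contact_force: [-0.2, 1.0, -1.0]
gripper_width: 0.0234
```

Emit:
apply_moves --travel '[[0,0.04,0.05],[0,0.04,0.05],[0,0,0]]' --turn '[[0,0,0],[0,0,0],[0,0,0]]' --claw '[10,10,10]'

```text
time_s: 22.2
position: [0.5608, 0.1567, 0.052]
tool_rot: [-1.815, -1.809, 0.621]
contact_force: [0.2, -0.1, 9.9]
gripper_width: 0.0236
```

Emit:
apply_moves --travel '[[0,0.04,0.05],[0,0.04,0.05],[0,0,0]]' --turn '[[0,0,0],[0,0,0],[0,0,0]]' --claw '[10,10,10]'

```text
time_s: 22.5
position: [0.5607, 0.1567, 0.0519]
tool_rot: [-1.814, -1.809, 0.621]
contact_force: [1.1, -0.6, 22.1]
gripper_width: 0.0233
```

Floor contact where predicted. Easing the pressure, then opening.

Emit:
apply_moves --travel '[[0,-0.06,-0.08],[0,-0.05,-0.06],[0,0,0]]' --turn '[[0,0,0],[0,0,0],[0,0,0]]' --claw '[10,10,10]'

```text
time_s: 22.8
position: [0.5607, 0.1567, 0.052]
tool_rot: [-1.815, -1.81, 0.621]
contact_force: [-1.1, -0.7, 8.5]
gripper_width: 0.0234
```

Emit:
apply_moves --travel '[[0,0,0],[0,0,0],[0,0,0],[0,0,0],[0,0,0],[0,0,0],[0,0,0]]' --turn '[[0,0,0],[0,0,0],[0,0,0],[0,0,0],[0,0,0],[0,0,0],[0,0,0]]' --claw '[24,26,28,31,36,44,56]'

```text
time_s: 23.5
position: [0.5608, 0.1566, 0.0503]
tool_rot: [-1.816, -1.81, 0.621]
contact_force: [-0.8, -0.7, 0.4]
gripper_width: 0.0557
```

Emit:
apply_moves --travel '[[0,0,0],[0,0,-0.2],[0,0,-0.4],[0,0,-0.8],[0,0,-1],[0,0,-1],[0,0,-1],[0,0,-0.5],[0,0,0]]' --turn '[[0,0,0],[0,0,0],[0,0,0],[0,0,0],[0,0,0],[0,0,0],[0,0,0],[0,0,0],[0,0,0]]' --claw '[70,70,70,70,70,70,70,70,70]'

```text
time_s: 24.4
position: [0.6327, 0.1552, 0.1399]
tool_rot: [-1.802, -1.809, 0.621]
contact_force: [0.0, 0.7, -0.3]
gripper_width: 0.0701
```

```bash
python3 - <<'E'
from h import *
a=save('side','s9.png');b=save('top','t9.png')
s=r.sense();print(s['time_s'],s['q'][5],s['position'],s['gripper_width'],s['contact_force'])
# compare to the empty tray in the first top/side pictures: print dark-bore candidates and predicted pin px
for n,im,f0 in(('side',a,'s0.png'),('top',b,'t0.png')):
    print(n,proj(n,[[.592,.157,.113],[.592,.157,.058],[.592,.157,.003]]).round(0).tolist())
    g=cv2.cvtColor(im,cv2.COLOR_RGB2GRAY); x,y=proj(n,[[.592,.157,.058]])[0].astype(int)
    y0,x0=y-48,x-48
    print('origin',x0,y0); 
    for row in cv2.resize(g[y0:y0+96,x0:x0+96],(48,32),interpolation=cv2.INTER_AREA): print(''.join(' .:-=+*#%@'[min(9,v//20)] for v in row))
E
```

```text
24.5 1.978976978371556 [0.6319752  0.15247673 0.13875184] 0.07020336196312298 [-0.67572114 -0.27993666 -0.40183933]
side [[278.0, 274.0], [280.0, 289.0], [282.0, 302.0]]
origin 232 240
------------------------------------------------
------------------------------------------------
------------------------========---=========--=-
-----==-----------------------------------------
---=-------------=-=-==========================-
---=-====================+=====================-
---=-============++++=+==+=====================-
-----=====+++====+#%##%####*+##*****+++++=+++=*=
-----===*#%%%#**++#%%%%%%%%%%%%%%%%%%%%%%#%%%#*=
::--====#%%%%%%%%%%%%####%%%%%%%%%%%%%%%%%%%%%*+
::-:===*%%%%%%%%%%%#*-::=*#%%%%%%%%%%%%%%%%%%%*+
::-:--=###%#%%%%%%%*-    =*%%%%%%%%%%%%%%%%%%%**
::-:--+####*#######+-   :+=%%%%%%%%%%%%%%%%%%%*+
::-:--*##**########++===+=:*%%%###############*+
::-:--+*#**########+-===-::+#######*##########**
::-----*#*#########*-----::=#######*##########**
:-----=*#**########*-----::-+=+####*##########*+
:-:---=***##########=----:::---=##############*+
:-:------+**########+----:::----*
[... 1588 characters left out ...]
#%%%%%%%%%%%%%
..::::+%%%%%%%%%%%%%#*+=-::::-====*%%%%%%%%%%%%%
...:::-#%%%%%%%%%%%%%%%%%%*+======#%%%%%%%%%%%%%
....:::=%%%%%%%%%%%%%%%%%%%%%#*++#%%%%%%%%%%%%%%
....:::-#%%%%%%%%%%%%%%%%%%%%%%%%%%%%%%%%%%%%%%%
.....:::=%%%%%%%%%%%%%%%%%%%%%%%%%%%%%%%%%%%%%%%
......:::*%%%%%%%%%%%%%%%%%%%%%%%%%%%%%%%%%%%%%%
.......::=%%%%%%%%%%%%%%%%%%%%%%%%%%%%%%%%%%%%%%
.....:.::-#%%%%%%%%%%%%%%%%%%%%%%%%%%%%%%%%%%%%%
........::+%%%%%%%%%%%%%%%%%%%%%%%%%%%%%%%%%%%%%
......:.::-#%%%%%%%%%%%%%%%%%%%%%%%%%%%%%%%%%%%%
........:::*%%%%%%%%%%%%%%%%%%%%%%%%%%%%###***++
.........::=%%%%%#%%%%%%%%%%%%%%%%##**++==+*****
.........::-#%%%%%%%%%%%%%%##**++=++++++++****++
.........:::+%%%%%%#%##**+++==+++++++++++++**+==
```

The pin stands upright in the tray. Its bore appears at side (276,274) and top (219,197), against predictions of (278,274) and (220,197) for a pin standing at (0.592,0.157). The gripper is clear, so I'm handing in.

```bash
python3 - <<'E'
from plant import r
print(r.close_job())
E
```

```text
the job is handed in; nothing more can be done
None
```

The job is handed in and looks done: the bin is tipped to its stop and the wrist pin stands let go in the kit tray. The hand-in gave no verdict.

- **Bin:** I drew it forward by the tab. From the pin's end in the images the tilt came out at 0.67 rad, slightly over the 0.62 stop. The pull force rose sharply there with no further movement.
- **Wrist pin:** I took the plain bored bar from the left cell, drew it out along its axis and carried it over. I set it down by force (contact at about 10 N, up to 22 N before easing off), opened the fingers and backed away.
- **Last check, pin position:** The pin's bore showed at side (276,274) and top (219,197). A pin standing at (0.592, 0.157) should show at (278,274) and (220,197). That is about 8 mm from the tray centre. This was read from pixel values because my 12 picture views were used up.
- **Last check, gripper and time:** Wrist force was under 1 N with the gripper open and about 10 cm away. The clock stood at 24.5 s of the 53 s allowed.

**What disagreed or went wrong**
- **Finger height:** The visible fingertips ended 25–35 mm above the reported tool point, so the first pull passed over the tab without touching it. I corrected for this afterwards.
- **Grip width:** The gripper read 23.4 mm on the 26 mm pin throughout, but the grip held.
- **Joint ranges:** Two joints read about 0.001 rad past their stated limits for a moment: joint 7 at 2.941 against 2.94 and joint 6 at 1.981 against 1.98. I saw no sign that this was counted as a failure, but it could have been.

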